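# Make up two trial legs on their feet

## Task

Make up the two trial legs on the prosthetic feet. On the long foot, put the round flange over the ankle pin, stand the long wide tube over the pin on the flange, and close the tube with the clamp cap, open side down; on the short foot, put the square plate over the pin and stand the short narrow tube on it. Everything should sit flat and fully down on what is below it, upright and let go.

Things in the scene. Friction and masses are not known exactly. Their poses are not given: they have to be found in the camera images.
- foot_long: The long prosthetic foot: beige shell 220 x 82 mm, fixed to the bench. Origin: on the bench under the axis of the upright ankle pin; x to the toes, z up. Shell from x = -50 to +170 mm, under 50 mm high except the ankle, which narrows to a flat steel seat 50 mm across at z = 70 mm. From it rises a fixed dark steel pin, 12 mm thick, tapered tip, top at z = 120 mm.
- foot_short: The short prosthetic foot: beige shell 150 x 62 mm, fixed to the bench. Origin: on the bench under the axis of the upright ankle pin; x to the toes, z up. Shell from x = -50 to +100 mm, under 50 mm high except the ankle, which narrows to a flat steel seat 50 mm across at z = 55 mm. From it rises a fixed dark steel pin, 12 mm thick, tapered tip, top at z = 105 mm.
- flange: Round flange: flat bright steel ring, 60 mm across, 14 mm thick, with a 22 mm hole through its middle. Stands loose on the bench, upright; its origin is the centre of its underside, z up.
- plate: Square plate: flat bright steel, 50 x 50 mm, 12 mm thick, with a 22 mm round hole through its middle; x and y axes square to its sides. Stands loose on the bench, upright; its origin is the centre of its underside, z up.
- tube_long: Long wide tube: aluminium, open at both ends, 38 mm outside, 26 mm inside, 80 mm long. Stands loose on the bench, upright; its origin is the centre of its underside, z up.
- tube_short: Short narrow tube: aluminium, open at both ends, 30 mm outside, 22 mm inside, 50 mm long. Stands loose on the bench, upright; its origin is the centre of its underside, z up.
- cap: Clamp cap: dark steel round cap, 58 mm across, 26 mm high, with a small steel stub (20 mm across) on its middle, up to 38 mm. Hollow underneath: recess 48 mm across, 16 mm deep, open side down, so it slips over the long tube's end and rests on it with 16 mm of overlap. Stands loose on the bench, upright; its origin is the centre of its underside, z up.
Mind the look-alikes: they are no part of the job. Leave any blue or pink look-alike of the tube_long alone.

How it is judged (in metres and radians):
At the end, for the whole second after the job is handed in: Long foot: flange on the seat, long tube on the flange, cap on the tube's end; short foot: square plate on the seat, short tube on it. Heights within 4 mm; plates within 10 mm and tubes 12 mm of the pin axis, cap 10 mm of the tube axis; upright within 0.08 rad, at rest (horizontal distance between flange and foot_long below 0.01 m and z of flange in the frame of foot_long between 0.066 and 0.074 m and angle between each of flange, tube_long, cap, plate, tube_short's own z axis and vertical below 0.08 rad and horizontal distance between tube_long and foot_long below 0.012 m and z of tube_long in the frame of foot_long between 0.08 and 0.088 m and horizontal distance between cap and tube_long below 0.01 m and z of cap in the frame of tube_long between 0.06 and 0.068 m and horizontal distance between plate and foot_short below 0.01 m and z of plate in the frame of foot_short between 0.051 and 0.059 m and horizontal distance between tube_short and foot_short below 0.012 m and z of tube_short in the frame of foot_short between 0.063 and 0.071 m and linear speed of each of flange, tube_long, cap, plate, tube_short below 0.02 m/s and angular speed of each of flange, tube_long, cap, plate, tube_short below 0.2 rad/s); the robot touches nothing.
It also fails if it takes over 134 s, if anything falls off the work surface, if the arm or the gripper's body presses on something with over 40 N, if the wrist force passes 120 N, or if a joint passes its speed limit or range.

## Robot

A 6-joint arm with a two-finger parallel gripper is mounted at the origin on the work surface. World frame = base frame: x ahead of the robot, y to its left, z up, the work surface at z = 0. Lengths are in mm, angles in rad, forces in N, time in s.
With the tool pointing down it reaches from about 275 to 750 mm from the base axis. Payload 10.2 kg.
Tool frame: the origin (TCP) lies on the centre line of the jaws, within the pads' length; the fingertips stand 17 mm ahead of it and the grasp point (between the pads) lies 2 mm behind it; z points along the fingers, y is the line along which they close (so a half turn about z gives the same grasp; the last joint's range is limited). The gripper opens to 85 mm and grips with 20 to 120 N. Pads are 22 mm wide; open, the fingers measure 114 mm over their backs; the gripper's body (76 mm by 85 mm) begins 54 mm behind the grasp point. The pads swing forward as they close: fully open they stand 13 mm farther back than shut.
Start: joints at [0.96, 0.313, 1.498, -0, 1.331, -0.223], TCP at [198.543, 486.016, 209.494] pointing down, gripper open.
Joint ranges: [-2.94, 2.94], [-0.97, 2.17], [0.19, 2.56], [-1.23, 4.37], [0.02, 3.11], [-2.88, 2.88]. Speed limits (rad/s): [2.39, 2.39, 3.01, 3.14, 3.14, 3.14].

## Interface

Orientations are given as a unit quaternion [w, x, y, z].
In Python, from rig import ctrl gives the robot as it stands. The module is installed in compiled form; this text tells all that it offers.
- The arm moves only by the shell command python3 -m jog 'ROWS' [FORCE]. ROWS is JSON, a list of rows, each an object with "delta_pos": the shift along the world's x, y, z in mm, a list of three; "angular": the turn, a rotation vector about the world's x, y, z in rad, a list of three; "fingers": the opening, from 0 (shut) to 1 (fully open). In form: [{"delta_pos": [tx, ty, tz], "angular": [rx, ry, rz], "fingers": fingers}, ...]. A call has 1 to 10 rows; each row is the pose to reach, as a shift and turn from the pose commanded when the call began; what a row does not reach only later rows make up. A row lasts 1/8 s, in which the tool goes at most 62.5 mm and 10.7 degrees, less where a joint would pass 70% of its speed; a pose out of reach is approached as far as the arm can. A call with a gripper value outside its range is refused whole. The fingers move at their own pace and stop on an object; FORCE is the grip in N (left out, the last holds). Time passes only in rows, so rows that repeat a pose let the fingers close. It gives the time, the measured TCP pose, the force, the opening and the grip force at its end, in the units of the state.
- ctrl.sense(): the state, without advancing time (a new reading comes with each control period).
- ctrl.capture(name): name is "side" or "top"; returns a dict with "pixels" (400x640x3 uint8, blue, green, red), "fx", "fy", "cx", "cy" (pixels), "R" (3x3) and "t" (3): a world point X has camera coordinates R X + t. Camera axes: x right, y down, z forward; pixel columns grow to the right and rows downward; lengths in mm; the calibration is good to about 2 mm. A picture is of the moment at which its call begins. There is no depth.
- ctrl.finish_job(): hands the job in; it is judged then, once.
The state is a dict: "time_s": time; "joints": joint angles; "dq": joint speeds; "tau": joint torques, N m; "eef_pos": TCP position; "ee_rot": TCP orientation; "force": force on the tool from outside, world axes, zero at the start; "wrist_torque": the same for the moment, N m; "grip_width": opening from 0.0 (shut) to 1.0 (fully open); "grip_force": force on a finger pad.
Only numpy, scipy, OpenCV 4.12 (cv2) and the standard library are available. Lean on these libraries where they do the work, as an engineer would, in place of code of your own. Each camera call takes 0.05 s, during which the arm holds its last target. There are 200 camera calls.

## Working session

There is one attempt and no reset: what is moved stays moved. The work goes in short steps, Python scripts to look and compute and a shell command to move; the robot and the scene stay as the last step left them, time stands still between calls to the robot, and variables do not carry over. Pictures are saved under pics/ and viewed, at most 14 in all, crops included, and the job is handed in when it is done.

```bash
mkdir -p pics
cat > h.py <<'E'
import numpy as np,cv2
from rig import ctrl
def cap(n,f=None):
    c=ctrl.capture(n); c['img']=np.array(c['pixels'],dtype=np.uint8)
    for k in('R','t'): c[k]=np.array(c[k],float)
    if f: cv2.imwrite('pics/'+f,c['img'])
    return c
def ray(c,u,v):
    d=c['R'].T@np.array([(u-c['cx'])/c['fx'],(v-c['cy'])/c['fy'],1]); return -c['R'].T@c['t'],d
def onz(c,u,v,z):
    o,d=ray(c,u,v); return (o+d*(z-o[2])/d[2]).round(1)
def proj(c,X):
    p=c['R']@np.array(X,float)+c['t']; return (p[0]/p[2]*c['fx']+c['cx'],p[1]/p[2]*c['fy']+c['cy'])
E
python3 - <<'E'
from h import *
for n in('top','side'):
    c=cap(n,n+'0.png'); print(n,c['fx'],c['cx'],c['cy'],(-c['R'].T@c['t']).round(),c['R'].round(2).tolist())
s=ctrl.sense();print(s)
E
```

```text
top 473.28463923393974 321.91165677532666 195.68643662715095 [ 474.   32. 1240.] [[0.03, -1.0, -0.03], [-1.0, -0.02, -0.07], [0.06, 0.03, -1.0]]
side 487.338317919608 319.6180855238169 199.99742489180164 [ 126. -596.  948.] [[0.82, -0.57, 0.0], [-0.43, -0.62, -0.66], [0.38, 0.54, -0.75]]
{'time_s': 0.1, 'joints': array([ 9.59593547e-01,  3.13386648e-01,  1.49834677e+00, -1.35758297e-05,
        1.33099027e+00, -2.23428483e-01]), 'dq': array([ 1.51611336e-03, -3.24980476e-03, -4.16580716e-05,  1.65349845e-03,
        6.00873241e-04,  1.86324981e-03]), 'tau': array([ 1.74842800e-03, -4.12899363e+01, -2.60140961e+01, -2.32538905e-04,
        3.03518340e-03,  1.51883455e-05]), 'eef_pos': array([198.40086387, 485.80114754, 209.0014971 ]), 'ee_rot': array([-2.23182113e-04,  1.92673038e-01,  9.81262850e-01, -5.19657830e-04]), 'force': array([ 0.32008904,  0.82997116, -0.01842531]), 'wrist_torque': array([ 0.06209999,  0.00418199, -0.03056637]), 'grip_force': 0.0, 'grip_width': 0.9986877891829107}
```

View pics/top0.png

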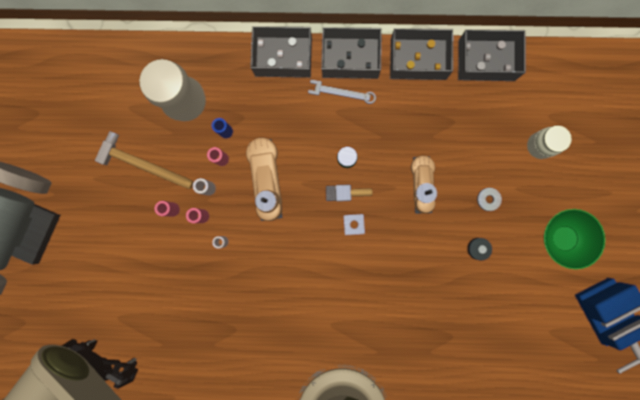

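View pics/side0.png

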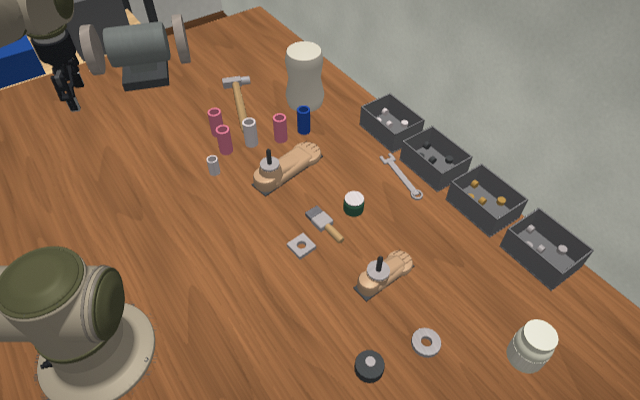

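Top view: long foot pin ≈(265,201), short foot pin ≈(427,193), flange (489,199), cap (480,249), plate (354,225), short tube (219,242). Tube_long candidates are pink (163,208), (194,215), (216,155), blue (221,127) and grey (201,186). Only the grey one is bare aluminium, so it is the one meant. I'll confirm this in a crop.

Run:
```python
from h import *
c=cap('top'); s=cap('side')
a=cv2.resize(c['img'][115:260,140:300],None,fx=4,fy=4,interpolation=cv2.INTER_CUBIC)
cv2.imwrite('pics/crop1.png',a)
def det(c,box,lo_s,vlo,vhi,tag):
    x0,y0,x1,y1=box; hsv=cv2.cvtColor(c['img'][y0:y1,x0:x1],cv2.COLOR_BGR2HSV)
    m=((hsv[...,1]<lo_s)&(hsv[...,2]>=vlo)&(hsv[...,2]<=vhi)).astype(np.uint8)
    cs,h=cv2.findContours(m,cv2.RETR_CCOMP,cv2.CHAIN_APPROX_NONE)
    for k,q in zip(cs,h[0] if h is not None else []):
        if len(k)<6: continue
        (cx,cy),ax,an=cv2.fitEllipse(k) ; r=cv2.minAreaRect(k)
        print(tag,'hole' if q[3]>=0 else 'out',round(cx+x0,1),round(cy+y0,1),np.round(ax,1),round(an),'rect',np.round(r[1],1),round(r[2]), 'ctr',np.round(np.array(r[0])+[x0,y0],1))
for t,b in dict(flange=(470,180,510,218),plate=(338,208,372,242),tl=(188,174,216,198),ts=(206,230,232,254),fl=(250,185,282,217),fs=(412,178,444,210)).items(): det(c,b,90,110,255,'top '+t)
det(c,(462,232,498,266),140,0,110,'top cap')
det(c,(470,238,494,262),80,120,255,'top stub')
for t,b in dict(flange=(405,320,448,362),plate=(280,228,320,262),tl=(236,112,262,152),ts=(200,150,224,180)).items(): det(s,b,90,110,255,'side '+t)
det(s,(350,345,390,388),140,0,110,'side cap')
det(c,(250,185,282,217),255,0,75,'top pinL');det(c,(412,178,444,210),255,0,75,'top pinS')
det(s,(255,143,285,175),255,0,75,'side pinL');det(s,(365,250,395,282),255,0,75,'side pinS')
```

```text
top flange out 489.2 198.9 [22.5 23.5] 113 rect [22. 23.] 90 ctr [489.5 199. ]
top flange hole 489.3 198.8 [8.1 8.9] 98 rect [8.5 7.8] 45 ctr [489.2 198.8]
top plate out 353.8 224.1 [22.9 23.2] 136 rect [20. 21.] 90 ctr [353.5 224. ]
top plate hole 353.8 224.0 [8.2 8.2] 0 rect [7.8 7.8] 45 ctr [353.5 224. ]
top tl out 200.3 185.5 [15.2 16.3] 93 rect [15. 16.] 90 ctr [200.  185.5]
top tl hole 200.0 185.4 [9.  9.5] 96 rect [9.2 9.2] 45 ctr [200.  185.5]
top ts out 218.3 241.8 [11.6 12.7] 54 rect [12. 12.] 90 ctr [218. 242.]
top ts hole 218.2 241.8 [6.8 7.9] 84 rect [7.1 7.8] 45 ctr [218.3 241.8]
top fl out 265.4 200.5 [21.2 21.3] 84 rect [21. 21.] 90 ctr [265.5 200.5]
top fl hole 263.7 199.9 [5.5 7.3] 114 rect [6.4 5.7] 45 ctr [263.8 199.8]
top fs out 426.0 192.7 [20.8 21.2] 170 rect [21. 21.] 90 ctr [425.5 192.5]
top fs hole 428.0 192.0 [5.3 9. ] 63 rect [5.4 8.9] 63 ctr [428. 192.]
top cap out 479.6 248.7 [22.1 23.8] 105 rect [22. 23.] 90 ctr [479.5 249. ]
top cap hole 482.1 249.0 [ 9.8 10. ] 116 rect [9.8 9.8] 63 ctr [482. 249.]
top stub out 482.1 249.0 [7.6 8. ] 150 rect [7.8 7.1] 
[... 244 characters left out ...]
 [301.6 244.6]
side plate hole 301.1 244.4 [7.3 9.3] 79 rect [7.8 8.5] 45 ctr [301.2 244.2]
side tl out 249.7 131.6 [14.1 33.8] 172 rect [30.7 13.9] 82 ctr [249.7 132. ]
side ts out 212.9 164.8 [11.6 22.7] 167 rect [20.8 11.4] 79 ctr [212.8 165. ]
side cap out 368.9 366.1 [29.9 32.3] 2 rect [32. 30.] 90 ctr [369. 366.]
side cap hole 370.0 360.9 [11.5 12.3] 146 rect [12.  11.3] 45 ctr [369.8 360.8]
top pinL out 264.0 200.0 [2.2 4.7] 99 rect [2. 4.] 90 ctr [264. 200.]
top pinS out 427.8 192.0 [2.2 5.4] 80 rect [2. 5.] 90 ctr [427.5 192. ]
side pinL out 268.5 155.9 [ 4.  16.7] 175 rect [14.1  4.2] 85 ctr [268.5 156. ]
side pinS out 379.0 263.4 [ 4.8 16.6] 11 rect [ 4.9 13.8] 9 ctr [379.1 263.5]
```

View pics/crop1.png

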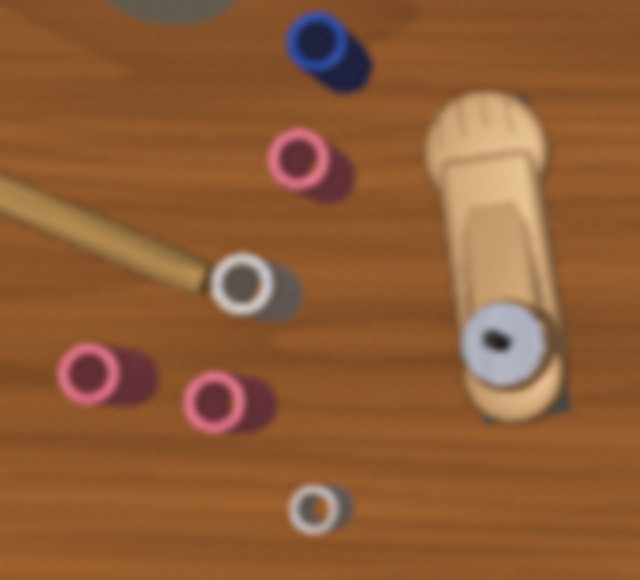

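The crop confirms it: the grey tube at (200,185) is the only uncoloured wide tube, at the end of the hammer handle. Small grey (218,242) is the short tube. Next I'll get metric positions from both views.

Run:
```python
from h import *
c=cap('top'); s=cap('side')
T=dict(flange=(489.2,198.9,14),plate=(353.8,224.1,12),tl=(200.2,185.5,80),ts=(218.3,241.8,50),seatL=(265.4,200.5,70),seatS=(426,192.7,55),cap=(482.1,249,38))
for k,v in T.items(): print('top',k,onz(c,*v))
S=dict(flange=(426.2,341.1,14),plate=(301.2,244.5,12),tl=(249.7,131.8,40),ts=(212.9,164.9,25),cap=(370,360.9,38),seatLpinmid=(268.5,156,95),pinSmid=(379,263.4,80))
for k,v in S.items(): print('side',k,onz(s,*v))
# hammer, pinks: bench positions
for k,v in dict(p1=(162.5,208.5),p2=(193.5,215.5),p3=(214.7,155),blue=(219,126)).items(): print(k,onz(c,*v,80))
print('handle end',onz(c,191,184,12), 'head',onz(c,106,148,20))
print('bottle',onz(c,347,157,40),'brush',onz(c,335,192,10),onz(c,372,192,10))
# plate angle
hsv=cv2.cvtColor(c['img'],cv2.COLOR_BGR2HSV); m=np.zeros((400,640),np.uint8)
b=(hsv[208:242,338:372,1]<90)&(hsv[208:242,338:372,2]>110); m[208:242,338:372]=b
big=cv2.resize(m*255,None,fx=8,fy=8,interpolation=cv2.INTER_CUBIC); k=max(cv2.findContours((big>127).astype(np.uint8),0,1)[0],key=cv2.contourArea)
bx=cv2.boxPoints(cv2.minAreaRect(k))/8; P=[onz(c,*p,12) for p in bx]; print(P)
e=P[1]-P[0]; print('plate ang',np.degrees(np.arctan2(e[1],e[0])), 'tool yaw: y axis')
from scipy.spatial.transform import Rotation as R
q=ctrl.sense()['ee_rot']; print(R.from_quat(np.r_[q[1:],q[0]]).as_matrix().round(3))
```

```text
top flange [ 555.6 -365.3   14. ]
top plate [481.8 -19.1  12. ]
top tl [566.7 365.7  80. ]
top ts [428.  322.3  50. ]
top seatL [534.1 203.9  70. ]
top seatS [ 564.5 -195.6   55. ]
top cap [ 427.8 -340.4   38. ]
side flange [ 555.1 -366.2   14. ]
side plate [481.4 -18.7  12. ]
side tl [567.9 371.5  40. ]
side ts [427.8 327.   25. ]
side cap [ 427.5 -339.8   38. ]
side seatLpinmid [534.2 205.5  95. ]
side pinSmid [ 563.7 -196.3   80. ]
p1 [507.4 457.2  80. ]
p2 [492.1 379.2  80. ]
p3 [643.7 332.8  80. ]
blue [716.8 325.   80. ]
handle end [575.5 409.8  12. ] head [664.5 637.   20. ]
bottle [652.1   3.2  40. ] brush [564.   31.6  10. ] [566.3 -64.5  10. ]
[array([453.2,   8.2,  12. ]), array([507.2,   9.5,  12. ]), array([508.6, -47.1,  12. ]), array([454.8, -48.2,  12. ])]
plate ang 1.3790764616283802 tool yaw: y axis
[[-0.926  0.378 -0.   ]
 [ 0.378  0.926 -0.   ]
 [ 0.    -0.    -1.   ]]
```

```bash
python3 -m jog '[{"delta_pos":[283,-505,-90],"angular":[0,0,0.41],"fingers":1},{"delta_pos":[283,-505,-90],"angular":[0,0,0.41],"fingers":1},{"delta_pos":[283,-505,-90],"angular":[0,0,0.41],"fingers":1},{"delta_pos":[283,-505,-90],"angular":[0,0,0.41],"fingers":1},{"delta_pos":[283,-505,-90],"angular":[0,0,0.41],"fingers":1},{"delta_pos":[283,-505,-90],"angular":[0,0,0.41],"fingers":1},{"delta_pos":[283,-505,-90],"angular":[0,0,0.41],"fingers":1},{"delta_pos":[283,-505,-90],"angular":[0,0,0.41],"fingers":1},{"delta_pos":[283,-505,-90],"angular":[0,0,0.41],"fingers":1},{"delta_pos":[283,-505,-90],"angular":[0,0,0.41],"fingers":1}]' 40
```

```text
time_s: 1.55
eef_pos: [482.3, -21.5, 119.0]
ee_rot: [-0.0, -0.01, 1.0, -0.0]
force: [1.0, 0.6, -0.6]
grip_width: 1.002
grip_force: 0.0
```

```bash
python3 -m jog '[{"delta_pos":[0,0,-50],"angular":[0,0,0],"fingers":0.9},{"delta_pos":[0,0,-85],"angular":[0,0,0],"fingers":0.85},{"delta_pos":[0,0,-95],"angular":[0,0,0],"fingers":0.8},{"delta_pos":[0,0,-103],"angular":[0,0,0],"fingers":0.75},{"delta_pos":[0,0,-103],"angular":[0,0,0],"fingers":0.75},{"delta_pos":[0,0,-103],"angular":[0,0,0],"fingers":0.75}]'
python3 - <<'E'
from h import *
s=cap('side'); cv2.imwrite('pics/g1.png',cv2.resize(s['img'][180:300,240:400],None,fx=4,fy=4))
E
```

```text
time_s: 2.3
eef_pos: [482.1, -19.1, 17.4]
ee_rot: [0.001, -0.011, 1.0, -0.0]
force: [0.4, -0.5, -0.0]
grip_width: 0.75
grip_force: 0.0
```

View pics/g1.png

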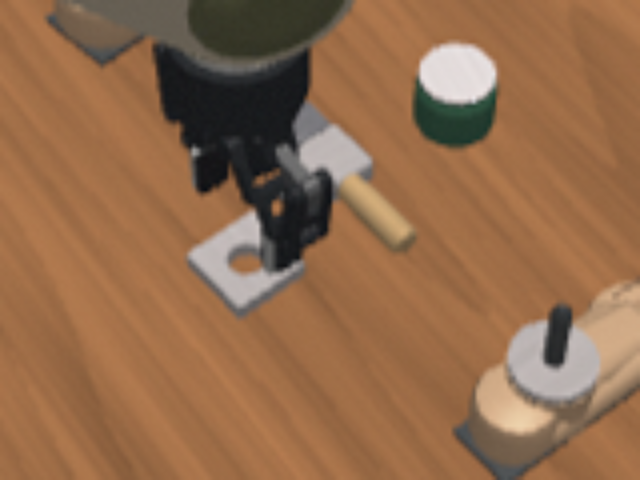

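The finger appears near crop (285,250), overlapping the plate's right side in the picture. I'll check its projected height before closing.

Run:
```python
from h import *
s=cap('side')
for z in(0,5,10,20,40): 
    for y in(-51,-58,-70): u,v=proj(s,(482,y,z)); print(z,y,round((u-240)*4),round((v-180)*4))
```

```text
0 -51 277 306
0 -58 284 314
0 -70 295 329
5 -51 277 301
5 -58 283 310
5 -70 295 324
10 -51 277 297
10 -58 283 305
10 -70 295 319
20 -51 276 287
20 -58 283 295
20 -70 295 309
40 -51 276 266
40 -58 283 275
40 -70 295 289
```

Run:
```python
from h import *
s=cap('side');t=cap('top')
for z in(0,7,12,20,30,40): print(z,onz(s,240+272/4,180+268/4,z),onz(s,240+300/4,180+262/4,z))
for z in(17,71,90,120): u,v=proj(s,(482,-19,z)); print(z,round((u-240)*4),round((v-180)*4))
a=cv2.resize(s['img'][205:265,280:345],None,fx=9,fy=9,interpolation=cv2.INTER_CUBIC)
cv2.imwrite('pics/g2.png',a)
```

```text
0 [495.1 -26.7   0. ] [511.3 -32.6   0. ]
7 [492.4 -30.9   7. ] [508.5 -36.8   7. ]
12 [490.5 -33.9  12. ] [506.4 -39.7  12. ]
20 [487.4 -38.7  20. ] [503.2 -44.5  20. ]
30 [483.5 -44.7  30. ] [499.1 -50.4  30. ]
40 [479.6 -50.7  40. ] [495.1 -56.4  40. ]
17 246 253
71 243 197
90 242 176
120 241 142
```

View pics/g2.png

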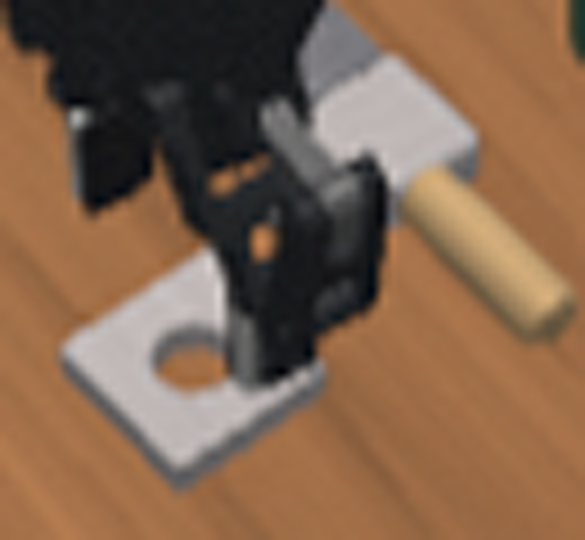

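The pads show as two fingers, at crop (95,160) and (270,340). They look about 64 mm apart, but the tips seem higher than expected. I'll close gently and use the width as the test.

```bash
python3 -m jog '[{"delta_pos":[0,0,0],"angular":[0,0,0],"fingers":0.5},{"delta_pos":[0,0,0],"angular":[0,0,0],"fingers":0.5},{"delta_pos":[0,0,0],"angular":[0,0,0],"fingers":0.5},{"delta_pos":[0,0,0],"angular":[0,0,0],"fingers":0.5}]' 40
python3 - <<'E'
from h import *
s=cap('side')
a=cv2.resize(s['img'][205:265,280:345],None,fx=9,fy=9,interpolation=cv2.INTER_CUBIC)
cv2.imwrite('pics/g3.png',a)
E
```

```text
time_s: 3.0
eef_pos: [481.5, -19.0, 16.5]
ee_rot: [0.0, -0.011, 1.0, 0.0]
force: [-0.3, 0.0, -0.4]
grip_width: 0.501
grip_force: 0.0
```

View pics/g3.png

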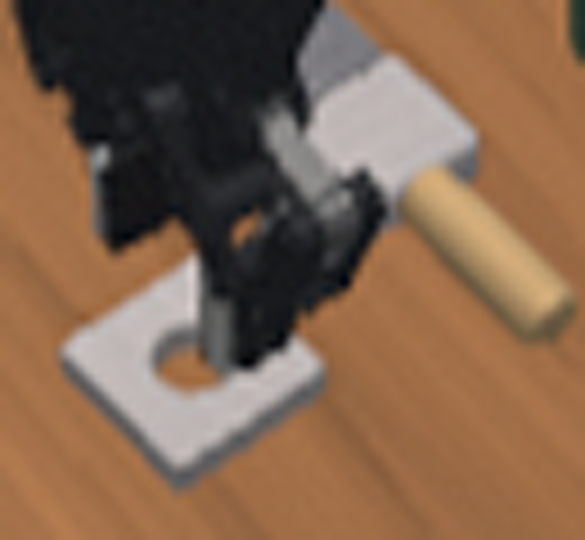

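The gripper closed to 0.5 without touching, so the pads are above the plate, with tips at z≈33 by the image. I'll reopen, go lower, and measure the tip from the picture.

```bash
python3 -m jog '[{"delta_pos":[0,0,0],"angular":[0,0,0],"fingers":0.8},{"delta_pos":[0,0,0],"angular":[0,0,0],"fingers":0.8},{"delta_pos":[0,0,-4],"angular":[0,0,0],"fingers":0.8},{"delta_pos":[0,0,-8],"angular":[0,0,0],"fingers":0.8},{"delta_pos":[0,0,-8],"angular":[0,0,0],"fingers":0.8}]' 40
python3 - <<'E'
from h import *
print(ctrl.sense()['force'],ctrl.sense()['eef_pos'])
s=cap('side')
a=cv2.resize(s['img'][205:265,280:345],None,fx=9,fy=9,interpolation=cv2.INTER_CUBIC)
cv2.imwrite('pics/g4.png',a)
E
```

```text
time_s: 3.68
eef_pos: [481.3, -18.9, 8.1]
ee_rot: [-0.0, -0.011, 1.0, 0.0]
force: [-0.1, 0.7, -1.0]
grip_width: 0.804
grip_force: 0.0
[-0.14310703  0.66153926 -0.98919953] [481.29980401 -18.93216733   8.06900557]
```

View pics/g4.png

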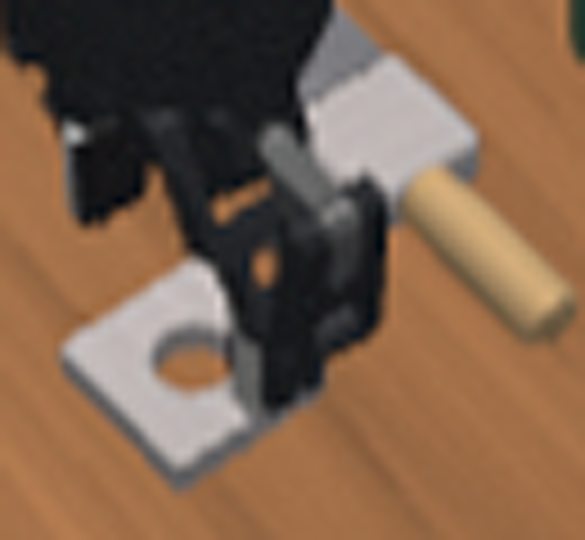

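```bash
python3 -m jog '[{"delta_pos":[0,0,-4],"angular":[0,0,0],"fingers":0.8},{"delta_pos":[0,0,-8],"angular":[0,0,0],"fingers":0.8},{"delta_pos":[0,0,-8],"angular":[0,0,0],"fingers":0.8}]' 40; python3 -m jog '[{"delta_pos":[0,0,-2],"angular":[0,0,0],"fingers":0.8},{"delta_pos":[0,0,-4],"angular":[0,0,0],"fingers":0.8},{"delta_pos":[0,0,-4],"angular":[0,0,0],"fingers":0.8}]'
python3 - <<'E'
from h import *
s=cap('side')
a=cv2.resize(s['img'][205:265,280:345],None,fx=9,fy=9,interpolation=cv2.INTER_CUBIC)
cv2.imwrite('pics/g5.png',a)
E
```

```text
time_s: 4.1
eef_pos: [481.3, -18.9, 0.1]
ee_rot: [-0.0, -0.011, 1.0, 0.0]
force: [-0.2, -0.1, 0.2]
grip_width: 0.799
grip_force: 0.0
time_s: 4.47
eef_pos: [481.5, -19.0, -3.7]
ee_rot: [-0.0, -0.011, 1.0, 0.0]
force: [1.1, -0.0, 0.7]
grip_width: 0.796
grip_force: 0.0
```

View pics/g5.png

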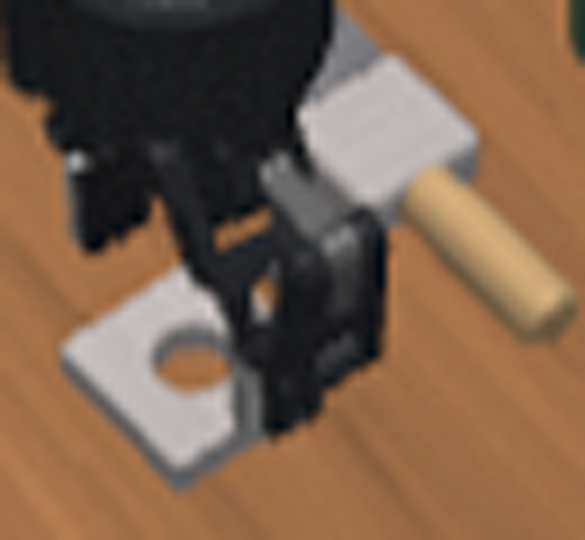

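The tips are now just outside the plate edge at crop (280,430) and close to the bench. Reported TCP z runs about 12 mm below the actual tips. Closing.

```bash
python3 -m jog '[{"delta_pos":[0,0,0],"angular":[0,0,0],"fingers":0.4},{"delta_pos":[0,0,0],"angular":[0,0,0],"fingers":0.4},{"delta_pos":[0,0,0],"angular":[0,0,0],"fingers":0.4},{"delta_pos":[0,0,0],"angular":[0,0,0],"fingers":0.4}]' 40
```

```text
time_s: 5.03
eef_pos: [481.5, -19.0, -3.5]
ee_rot: [0.0, -0.011, 1.0, 0.0]
force: [-0.5, 0.6, -1.1]
grip_width: 0.402
grip_force: 0.0
```

```bash
python3 -m jog '[{"delta_pos":[0,0,0],"angular":[0,0,0],"fingers":0.8},{"delta_pos":[0,0,0],"angular":[0,0,0],"fingers":0.8},{"delta_pos":[0,0,-3],"angular":[0,0,0],"fingers":0.8},{"delta_pos":[0,0,-6],"angular":[0,0,0],"fingers":0.8},{"delta_pos":[0,0,-8],"angular":[0,0,0],"fingers":0.8},{"delta_pos":[0,0,-8],"angular":[0,0,0],"fingers":0.8},{"delta_pos":[0,0,-8],"angular":[0,0,0],"fingers":0.5},{"delta_pos":[0,0,-8],"angular":[0,0,0],"fingers":0.5},{"delta_pos":[0,0,-8],"angular":[0,0,0],"fingers":0.5}]' 40
python3 - <<'E'
from h import *
s=cap('side')
a=cv2.resize(s['img'][205:265,280:345],None,fx=9,fy=9,interpolation=cv2.INTER_CUBIC)
cv2.imwrite('pics/g6.png',a)
E
```

```text
time_s: 6.15
eef_pos: [481.6, -19.0, -11.5]
ee_rot: [0.0, -0.011, 1.0, -0.0]
force: [1.1, 0.3, -1.1]
grip_width: 0.503
grip_force: 0.0
```

View pics/g6.png

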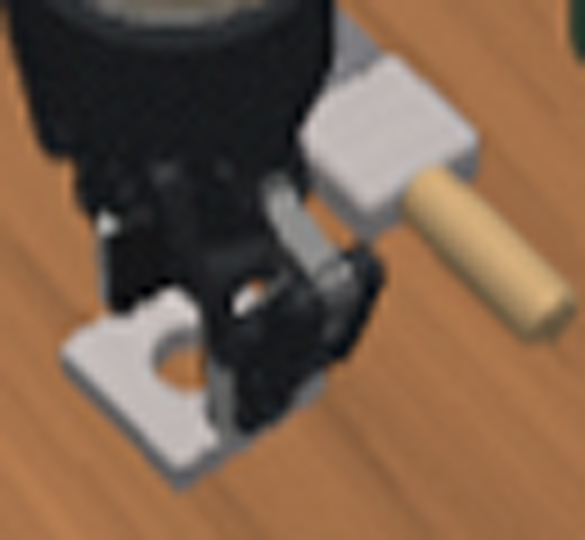

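The tip at crop (240,430) is just over the plate's top near its edge, so I need about 10 mm more.

```bash
python3 -m jog '[{"delta_pos":[0,0,0],"angular":[0,0,0],"fingers":0.8},{"delta_pos":[0,0,0],"angular":[0,0,0],"fingers":0.8},{"delta_pos":[0,0,-3],"angular":[0,0,0],"fingers":0.8},{"delta_pos":[0,0,-6],"angular":[0,0,0],"fingers":0.8},{"delta_pos":[0,0,-8],"angular":[0,0,0],"fingers":0.8},{"delta_pos":[0,0,-8],"angular":[0,0,0],"fingers":0.8},{"delta_pos":[0,0,-8],"angular":[0,0,0],"fingers":0.5},{"delta_pos":[0,0,-8],"angular":[0,0,0],"fingers":0.5},{"delta_pos":[0,0,-8],"angular":[0,0,0],"fingers":0.5}]' 40
```

```text
time_s: 7.32
eef_pos: [481.6, -19.0, -19.0]
ee_rot: [0.0, -0.011, 1.0, -0.0]
force: [-0.9, 0.0, 6.3]
grip_width: 0.575
grip_force: 40.4
```

Gripped at 0.575 (49 mm). Tips are ≈19 mm above reported z. Lift and carry over the short foot's pin.

```bash
python3 -m jog '[{"delta_pos":[0,0,60],"angular":[0,0,0],"fingers":0.4},{"delta_pos":[0,0,120],"angular":[0,0,0],"fingers":0.4},{"delta_pos":[0,0,120],"angular":[0,0,0],"fingers":0.4},{"delta_pos":[82.5,-177,120],"angular":[0,0,0],"fingers":0.4},{"delta_pos":[82.5,-177,120],"angular":[0,0,0],"fingers":0.4},{"delta_pos":[82.5,-177,120],"angular":[0,0,0],"fingers":0.4},{"delta_pos":[82.5,-177,120],"angular":[0,0,0],"fingers":0.4},{"delta_pos":[82.5,-177,120],"angular":[0,0,0],"fingers":0.4},{"delta_pos":[82.5,-177,120],"angular":[0,0,0],"fingers":0.4}]'
python3 - <<'E'
from h import *
s=cap('side')
a=cv2.resize(s['img'][190:310,310:430],None,fx=5,fy=5,interpolation=cv2.INTER_CUBIC)
cv2.imwrite('pics/g7.png',a)
E
```

```text
time_s: 8.45
eef_pos: [563.5, -194.6, 100.0]
ee_rot: [-0.001, -0.012, 1.0, 0.0]
force: [-0.4, 0.5, -1.9]
grip_width: 0.567
grip_force: 43.0
```

View pics/g7.png

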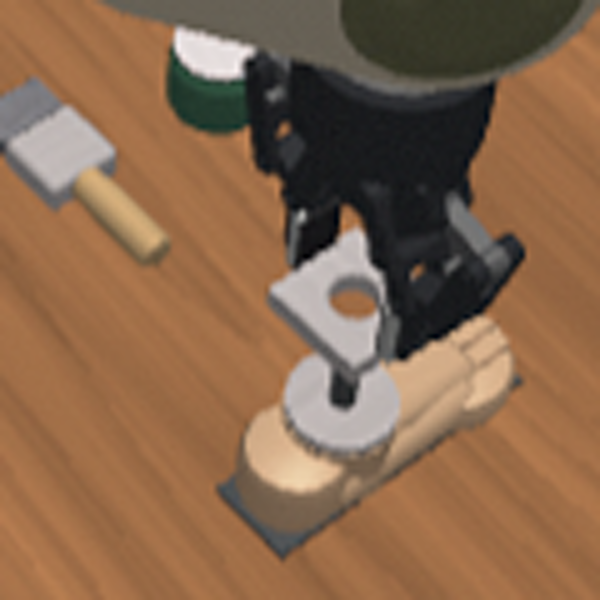

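The plate hangs level, with its hole at about crop (355,297). I'll check the hole position against the pin.

Run:
```python
from h import *
s=cap('side'); print(ctrl.sense()['eef_pos'])
for z in (126,131,135): print(onz(s,310+355/5,190+297/5,z))
x=s['img'][190:310,310:430]; hsv=cv2.cvtColor(x,cv2.COLOR_BGR2HSV)
m=((hsv[...,1]<90)&(hsv[...,2]>110)).astype(np.uint8)
cs,h=cv2.findContours(m,cv2.RETR_CCOMP,1)
for k,q in zip(cs,h[0]):
    if len(k)>5: print(q[3]>=0,cv2.contourArea(k),(np.array(cv2.fitEllipse(k)[0])+[310,190]).round(1))
```

```text
[ 563.82137192 -194.79633704  100.47318459]
[ 565.8 -193.3  126. ]
[ 563.2 -195.8  131. ]
[ 561.  -197.8  135. ]
False 0.0 [360.3 272.3]
False 76.5 [402.8 269.7]
True 4.0 [406.  271.5]
True 4.0 [408.  269.5]
True 4.0 [403.5 267. ]
True 8.5 [410.2 264.8]
False 2.0 [404.1 260.7]
False 0.0 [399.5 257.5]
False 0.0 [367.7 254.7]
False 933.5 [374.7 267.6]
True 6.0 [365. 292.]
True 7.0 [372.5 289.5]
True 4.0 [369.5 289. ]
True 10.0 [367.5 290. ]
True 7.0 [363.5 288.5]
True 21.0 [379.3 286.5]
True 5.5 [385.3 284.3]
True 14.0 [379.8 282.3]
True 7.5 [372.2 279.7]
True 7.0 [383.  262.5]
True 70.5 [380.3 249.1]
False 25.5 [403.9 235. ]
False 0.0 [392.2 207. ]
False 297.0 [320.  217.1]
False 109.5 [351.8 200.1]
```

Hole at (563,-196), on the pin axis. Lower.

```bash
python3 -m jog '[{"delta_pos":[0,-1,-20],"angular":[0,0,0],"fingers":0.4},{"delta_pos":[0,-1,-40],"angular":[0,0,0],"fingers":0.4},{"delta_pos":[0,-1,-55],"angular":[0,0,0],"fingers":0.4},{"delta_pos":[0,-1,-61],"angular":[0,0,0],"fingers":0.4},{"delta_pos":[0,-1,-63],"angular":[0,0,0],"fingers":0.4},{"delta_pos":[0,-1,-64],"angular":[0,0,0],"fingers":0.4},{"delta_pos":[0,-1,-64],"angular":[0,0,0],"fingers":0.4}]'
```

```text
time_s: 9.43
eef_pos: [564.2, -197.1, 36.9]
ee_rot: [0.0, -0.011, 1.0, -0.0]
force: [0.2, 0.6, -2.1]
grip_width: 0.575
grip_force: 43.0
```

```bash
python3 -m jog '[{"delta_pos":[0,0,-1],"angular":[0,0,0],"fingers":0.4},{"delta_pos":[0,0,-1.5],"angular":[0,0,0],"fingers":0.4},{"delta_pos":[0,0,-1.5],"angular":[0,0,0],"fingers":0.8},{"delta_pos":[0,0,-1.5],"angular":[0,0,0],"fingers":0.8},{"delta_pos":[0,0,-1.5],"angular":[0,0,0],"fingers":0.8},{"delta_pos":[0,0,50],"angular":[0,0,0],"fingers":0.8},{"delta_pos":[0,0,110],"angular":[0,0,0],"fingers":0.8},{"delta_pos":[0,0,140],"angular":[0,0,0],"fingers":0.8}]'; python3 -m jog '[{"delta_pos":[-50,200,0],"angular":[0,0,0],"fingers":0.8},{"delta_pos":[-136,520,0],"angular":[0,0,0],"fingers":0.7},{"delta_pos":[-136,520,0],"angular":[0,0,0],"fingers":0.7},{"delta_pos":[-136,520,0],"angular":[0,0,0],"fingers":0.7},{"delta_pos":[-136,520,0],"angular":[0,0,0],"fingers":0.7},{"delta_pos":[-136,520,0],"angular":[0,0,0],"fingers":0.7},{"delta_pos":[-136,520,0],"angular":[0,0,0],"fingers":0.7},{"delta_pos":[-136,520,0],"angular":[0,0,0],"fingers":0.7},{"delta_pos":[-136,520,0],"angular":[0,0,0],"fingers":0.7},{"delta_pos":[-136,520,0],"angular":[0,0,0],"fingers":0.7}]'
python3 - <<'E'
from h import *
s=cap('side');c=cap('top')
for cc,b,z in((s,(340,240,430,310),67),(c,(405,170,450,215),67)):
  x0,y0,x1,y1=b; hsv=cv2.cvtColor(cc['img'][y0:y1,x0:x1],cv2.COLOR_BGR2HSV)
  m=((hsv[...,1]<90)&(hsv[...,2]>110)).astype(np.uint8)
  k=max(cv2.findContours(m,0,1)[0],key=cv2.contourArea); p=np.array(cv2.minAreaRect(k)[0])+[x0,y0]; print(cv2.minAreaRect(k)[1],onz(cc,*p,z))
a=cv2.resize(s['img'][190:310,310:430],None,fx=3,fy=3);b=cv2.resize(c['img'][150:240,380:470],(360,360))
cv2.imwrite('pics/g8.png',np.hstack([a,b]))
E
```

```text
time_s: 10.42
eef_pos: [564.8, -197.4, 179.9]
ee_rot: [0.002, -0.011, 1.0, -0.001]
force: [0.2, 0.1, -1.3]
grip_width: 0.804
grip_force: 0.0
time_s: 11.68
eef_pos: [427.1, 324.9, 176.3]
ee_rot: [-0.0, -0.013, 1.0, 0.0]
force: [0.6, -1.0, -0.3]
grip_width: 0.697
grip_force: 0.0
(30.07027816772461, 43.4511833190918) [ 546.1 -206.7   67. ]
(22.0, 23.0) [ 562.9 -196.9   67. ]
```

View pics/g8.png

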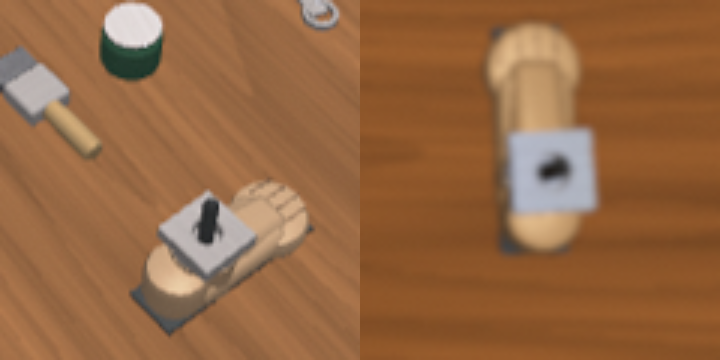

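The plate sits flat over the pin in both views (side crop (207,232), top crop (553,170)). Next is the short tube.

```bash
python3 -m jog '[{"delta_pos":[0,-0.7,-60],"angular":[0,0,0],"fingers":0.7},{"delta_pos":[0,-0.7,-120],"angular":[0,0,0],"fingers":0.7},{"delta_pos":[0,-0.7,-155],"angular":[0,0,0],"fingers":0.7},{"delta_pos":[0,-0.7,-171],"angular":[0,0,0],"fingers":0.7},{"delta_pos":[0,-0.7,-171],"angular":[0,0,0],"fingers":0.7},{"delta_pos":[0,-0.7,-171],"angular":[0,0,0],"fingers":0.2},{"delta_pos":[0,-0.7,-171],"angular":[0,0,0],"fingers":0.2},{"delta_pos":[0,-0.7,-171],"angular":[0,0,0],"fingers":0.2},{"delta_pos":[0,-0.7,-171],"angular":[0,0,0],"fingers":0.2}]' 40
```

```text
time_s: 12.9
eef_pos: [429.0, 322.7, 7.0]
ee_rot: [0.001, -0.011, 1.0, 0.0]
force: [-0.9, -1.4, 7.3]
grip_width: 0.334
grip_force: 39.1
```

```bash
python3 -m jog '[{"delta_pos":[0,0,60],"angular":[0,0,0],"fingers":0.2},{"delta_pos":[0,0,120],"angular":[0,0,0],"fingers":0.2},{"delta_pos":[0,0,135],"angular":[0,0,0],"fingers":0.2},{"delta_pos":[135.6,-518.7,135],"angular":[0,0,0],"fingers":0.2},{"delta_pos":[135.6,-518.7,135],"angular":[0,0,0],"fingers":0.2},{"delta_pos":[135.6,-518.7,135],"angular":[0,0,0],"fingers":0.2},{"delta_pos":[135.6,-518.7,135],"angular":[0,0,0],"fingers":0.2},{"delta_pos":[135.6,-518.7,135],"angular":[0,0,0],"fingers":0.2},{"delta_pos":[135.6,-518.7,135],"angular":[0,0,0],"fingers":0.2},{"delta_pos":[135.6,-518.7,135],"angular":[0,0,0],"fingers":0.2}]'; python3 -m jog '[{"delta_pos":[62,-250,0],"angular":[0,0,0],"fingers":0.2}]' | head -2
```

```text
time_s: 14.15
eef_pos: [538.6, -102.9, 140.0]
ee_rot: [-0.0, -0.011, 1.0, 0.0]
force: [0.4, 0.7, 0.2]
grip_width: 0.334
grip_force: 40.0
time_s: 14.28
eef_pos: [553.6, -163.5, 139.9]
```

```bash
python3 -m jog '[{"delta_pos":[0,0,0],"angular":[0,0,0],"fingers":0.2},{"delta_pos":[0,0,0],"angular":[0,0,0],"fingers":0.2},{"delta_pos":[0,0,0],"angular":[0,0,0],"fingers":0.2}]'
```

```text
time_s: 14.65
eef_pos: [553.6, -160.3, 140.4]
ee_rot: [-0.0, -0.012, 1.0, 0.0]
force: [-0.6, 1.0, -0.3]
grip_width: 0.336
grip_force: 40.1
```

```bash
python3 -m jog '[{"delta_pos":[10,-36,0],"angular":[0,0,0],"fingers":0.2},{"delta_pos":[10,-36,0],"angular":[0,0,0],"fingers":0.2},{"delta_pos":[10,-36,0],"angular":[0,0,0],"fingers":0.2},{"delta_pos":[10,-36,-20],"angular":[0,0,0],"fingers":0.2},{"delta_pos":[10,-36,-40],"angular":[0,0,0],"fingers":0.2},{"delta_pos":[10,-36,-58],"angular":[0,0,0],"fingers":0.2},{"delta_pos":[10,-36,-64],"angular":[0,0,0],"fingers":0.2},{"delta_pos":[10,-36,-64],"angular":[0,0,0],"fingers":0.2}]'
```

```text
time_s: 15.65
eef_pos: [563.8, -197.0, 76.8]
ee_rot: [0.0, -0.011, 1.0, 0.0]
force: [0.6, -0.1, -0.2]
grip_width: 0.334
grip_force: 40.1
```

```bash
python3 -m jog '[{"delta_pos":[0,0,-1],"angular":[0,0,0],"fingers":0.2},{"delta_pos":[0,0,-2],"angular":[0,0,0],"fingers":0.2},{"delta_pos":[0,0,-2],"angular":[0,0,0],"fingers":0.2}]'
```

```text
time_s: 16.02
eef_pos: [563.8, -197.7, 74.7]
ee_rot: [0.0, -0.011, 1.0, -0.0]
force: [-0.9, 0.8, -0.5]
grip_width: 0.337
grip_force: 40.1
```

```bash
python3 -m jog '[{"delta_pos":[0,0,-1],"angular":[0,0,0],"fingers":0.2},{"delta_pos":[0,0,-1.5],"angular":[0,0,0],"fingers":0.2},{"delta_pos":[0,0,-1.5],"angular":[0,0,0],"fingers":0.2}]'
```

```text
time_s: 16.4
eef_pos: [564.1, -197.7, 74.0]
ee_rot: [0.001, -0.011, 1.0, -0.0]
force: [-1.7, 1.6, 6.6]
grip_width: 0.336
grip_force: 40.8
```

```bash
python3 -m jog '[{"delta_pos":[0,0,0],"angular":[0,0,0],"fingers":0.8},{"delta_pos":[0,0,0],"angular":[0,0,0],"fingers":0.8},{"delta_pos":[0,0,0],"angular":[0,0,0],"fingers":0.8},{"delta_pos":[0,0,50],"angular":[0,0,0],"fingers":0.8},{"delta_pos":[0,0,100],"angular":[0,0,0],"fingers":0.9},{"delta_pos":[-8,-168,60],"angular":[0,0,0],"fingers":0.9},{"delta_pos":[-8,-168,0],"angular":[0,0,0],"fingers":0.9},{"delta_pos":[-8,-168,-10],"angular":[0,0,0],"fingers":0.9},{"delta_pos":[-8,-168,-10],"angular":[0,0,0],"fingers":0.9},{"delta_pos":[-8,-168,-10],"angular":[0,0,0],"fingers":0.9}]'
python3 - <<'E'
from h import *
s=cap('side');c=cap('top')
def f(cc,b,z,tag):
  x0,y0,x1,y1=b; hsv=cv2.cvtColor(cc['img'][y0:y1,x0:x1],cv2.COLOR_BGR2HSV)
  m=((hsv[...,1]<90)&(hsv[...,2]>110)).astype(np.uint8)
  k=max(cv2.findContours(m,0,1)[0],key=cv2.contourArea); r=cv2.minAreaRect(k); p=np.array(r[0])+[x0,y0]; print(tag,np.round(r[1],1),onz(cc,*p,z))
f(c,(405,170,450,215),67,'foot')
a=cv2.resize(s['img'][210:310,330:430],None,fx=4,fy=4);b=cv2.resize(c['img'][150:240,380:470],(400,400))
cv2.imwrite('pics/g9.png',np.hstack([a,b]))
E
```

```text
time_s: 17.65
eef_pos: [555.6, -365.6, 62.6]
ee_rot: [-0.0, -0.011, 1.0, 0.0]
force: [0.6, 0.2, 0.6]
grip_width: 0.899
grip_force: 0.0
foot [22. 23.] [ 562.9 -196.9   67. ]
```

View pics/g9.png

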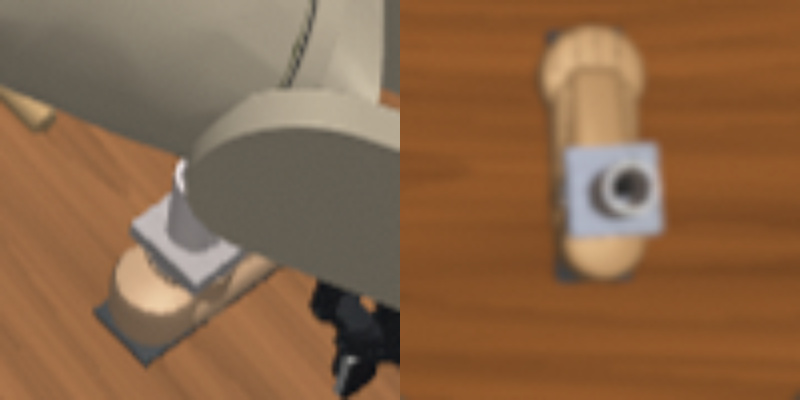

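The short tube stands upright on the plate, pin inside (side crop (195,205), top crop (628,190)). Now the flange.

```bash
python3 -m jog '[{"delta_pos":[0,0,-50],"angular":[0,0,0],"fingers":0.9},{"delta_pos":[0,0,-70],"angular":[0,0,0],"fingers":0.9},{"delta_pos":[0,0,-78],"angular":[0,0,0],"fingers":0.9},{"delta_pos":[0,0,-82],"angular":[0,0,0],"fingers":0.9},{"delta_pos":[0,0,-84],"angular":[0,0,0],"fingers":0.9},{"delta_pos":[0,0,-84],"angular":[0,0,0],"fingers":0.9},{"delta_pos":[0,0,-84],"angular":[0,0,0],"fingers":0.5},{"delta_pos":[0,0,-84],"angular":[0,0,0],"fingers":0.5},{"delta_pos":[0,0,-84],"angular":[0,0,0],"fingers":0.5},{"delta_pos":[0,0,-84],"angular":[0,0,0],"fingers":0.5}]' 40
```

```text
time_s: 19.0
eef_pos: [556.1, -366.0, -20.0]
ee_rot: [0.001, -0.011, 1.0, -0.001]
force: [-1.7, 1.2, 5.6]
grip_width: 0.671
grip_force: 43.5
```

```bash
python3 -m jog '[{"delta_pos":[0,0,60],"angular":[0,0,0],"fingers":0.5},{"delta_pos":[0,0,120],"angular":[0,0,0],"fingers":0.5},{"delta_pos":[0,0,160],"angular":[0,0,0],"fingers":0.5},{"delta_pos":[0,62,160],"angular":[0,0,0],"fingers":0.5},{"delta_pos":[0,124,160],"angular":[0,0,0],"fingers":0.5},{"delta_pos":[-5,186,160],"angular":[0,0,0],"fingers":0.5},{"delta_pos":[-10,248,160],"angular":[0,0,0],"fingers":0.5},{"delta_pos":[-15,310,160],"angular":[0,0,0],"fingers":0.5},{"delta_pos":[-21,372,160],"angular":[0,0,0],"fingers":0.5},{"delta_pos":[-21,434,160],"angular":[0,0,0],"fingers":0.5}]'
python3 -m jog '[{"delta_pos":[0,62,0],"angular":[0,0,0],"fingers":0.5},{"delta_pos":[0,124,0],"angular":[0,0,0],"fingers":0.5},{"delta_pos":[0,136,0],"angular":[0,0,0],"fingers":0.5},{"delta_pos":[0,136,0],"angular":[0,0,0],"fingers":0.5},{"delta_pos":[0,136,0],"angular":[0,0,0],"fingers":0.5}]'
python3 - <<'E'
from h import *
s=cap('side');print(ctrl.sense()['eef_pos'])
b=(225,90,330,190);x0,y0,x1,y1=b; hsv=cv2.cvtColor(s['img'][y0:y1,x0:x1],cv2.COLOR_BGR2HSV)
m=((hsv[...,1]<90)&(hsv[...,2]>110)).astype(np.uint8)
cs,h=cv2.findContours(m,cv2.RETR_CCOMP,1)
for k,q in zip(cs,h[0]):
    if cv2.contourArea(k)>20: p=np.array(cv2.fitEllipse(k)[0])+[x0,y0]; print(q[3]>=0,cv2.contourArea(k),p.round(1),onz(s,*p,174))
E
```

```text
time_s: 20.25
eef_pos: [534.0, 70.3, 138.8]
ee_rot: [-0.0, -0.011, 1.0, 0.0]
force: [1.7, -0.3, -3.0]
grip_width: 0.669
grip_force: 45.2
time_s: 20.88
eef_pos: [534.9, 203.0, 138.8]
ee_rot: [-0.0, -0.01, 1.0, -0.0]
force: [-0.2, -0.9, -2.7]
grip_width: 0.669
grip_force: 45.2
[534.95805398 202.94166276 138.92578142]
False 443.5 [269.2 174. ] [468.1  81.2 174. ]
True 29.0 [268.8 184.5] [451.   54.5 174. ]
False 67.5 [301.  167.1] [537.5  59.  174. ]
False 473.0 [253.5 132. ] [509.9 222.9 174. ]
False 609.0 [304.9  98.7] [683.1 259.9 174. ]
```

Run:
```python
from h import *
s=cap('side')
print([np.round(proj(s,(534,204,z)),1) for z in(160,174,70)])
a=cv2.resize(s['img'][60:200,210:350],None,fx=4,fy=4,interpolation=cv2.INTER_CUBIC);cv2.imwrite('pics/g10.png',a)
```

```text
[array([266.7, 136.9]), array([266.2, 132.5]), array([269.5, 163.5])]
```

View pics/g10.png

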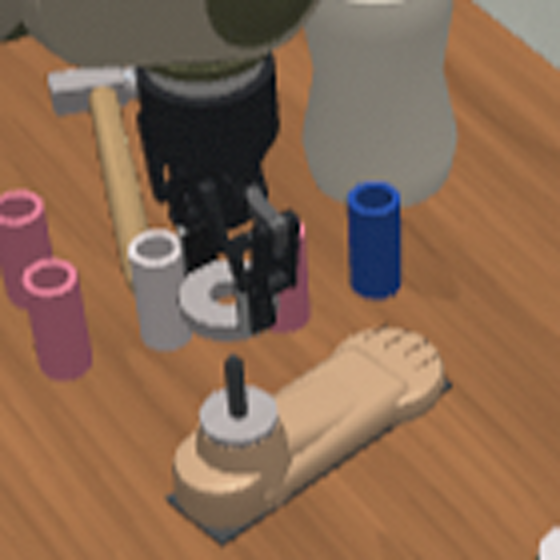

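Flange hole at crop (228,293) matches the pin axis prediction. Lower it.

```bash
python3 -m jog '[{"delta_pos":[-0.5,1.2,-20],"angular":[0,0,0],"fingers":0.5},{"delta_pos":[-0.5,1.2,-40],"angular":[0,0,0],"fingers":0.5},{"delta_pos":[-0.5,1.2,-60],"angular":[0,0,0],"fingers":0.5},{"delta_pos":[-0.5,1.2,-78],"angular":[0,0,0],"fingers":0.5},{"delta_pos":[-0.5,1.2,-86],"angular":[0,0,0],"fingers":0.5},{"delta_pos":[-0.5,1.2,-88],"angular":[0,0,0],"fingers":0.5},{"delta_pos":[-0.5,1.2,-89],"angular":[0,0,0],"fingers":0.5},{"delta_pos":[-0.5,1.2,-89],"angular":[0,0,0],"fingers":0.5}]'; python3 -m jog '[{"delta_pos":[0,0,-1],"angular":[0,0,0],"fingers":0.5},{"delta_pos":[0,0,-1],"angular":[0,0,0],"fingers":0.5}]'
```

```text
time_s: 21.98
eef_pos: [534.5, 205.6, 50.5]
ee_rot: [0.0, -0.011, 1.0, 0.0]
force: [-0.5, -0.7, -2.3]
grip_width: 0.667
grip_force: 45.2
time_s: 22.22
eef_pos: [534.6, 205.6, 50.0]
ee_rot: [0.001, -0.011, 1.0, 0.0]
force: [-2.7, -1.3, 5.4]
grip_width: 0.663
grip_force: 46.0
```

```bash
python3 -m jog '[{"delta_pos":[0,0,0],"angular":[0,0,0],"fingers":0.85},{"delta_pos":[0,0,0],"angular":[0,0,0],"fingers":0.85},{"delta_pos":[0,0,0],"angular":[0,0,0],"fingers":0.85},{"delta_pos":[0,0,50],"angular":[0,0,0],"fingers":0.85},{"delta_pos":[0,0,110],"angular":[0,0,0],"fingers":0.85},{"delta_pos":[32,161,110],"angular":[0,0,0],"fingers":0.85},{"delta_pos":[32,161,110],"angular":[0,0,0],"fingers":0.85},{"delta_pos":[32,161,110],"angular":[0,0,0],"fingers":0.85},{"delta_pos":[32,161,110],"angular":[0,0,0],"fingers":0.85},{"delta_pos":[32,161,110],"angular":[0,0,0],"fingers":0.85}]'
python3 - <<'E'
from h import *
s=cap('side');c=cap('top')
for cc,b,z in((s,(245,135,300,180),84),(c,(245,180,285,220),84)):
  x0,y0,x1,y1=b; hsv=cv2.cvtColor(cc['img'][y0:y1,x0:x1],cv2.COLOR_BGR2HSV)
  m=((hsv[...,1]<90)&(hsv[...,2]>110)).astype(np.uint8)
  k=max(cv2.findContours(m,0,1)[0],key=cv2.contourArea); r=cv2.minAreaRect(k); print(np.round(r[1],1),onz(cc,*(np.array(r[0])+[x0,y0]),z))
E
```

```text
time_s: 23.48
eef_pos: [566.2, 365.9, 158.7]
ee_rot: [-0.0, -0.011, 1.0, -0.0]
force: [-0.7, -0.0, 1.0]
grip_width: 0.846
grip_force: 0.0
[16. 24.] [534.8 205.7  84. ]
[24. 24.] [534.5 205.3  84. ]
```

```bash
python3 -m jog '[{"delta_pos":[0.5,0,-50],"angular":[0,0,0],"fingers":0.85},{"delta_pos":[0.5,0,-100],"angular":[0,0,0],"fingers":0.8},{"delta_pos":[0.5,0,-125],"angular":[0,0,0],"fingers":0.8},{"delta_pos":[0.5,0,-137],"angular":[0,0,0],"fingers":0.8},{"delta_pos":[0.5,0,-137],"angular":[0,0,0],"fingers":0.8},{"delta_pos":[0.5,0,-137],"angular":[0,0,0],"fingers":0.3},{"delta_pos":[0.5,0,-137],"angular":[0,0,0],"fingers":0.3},{"delta_pos":[0.5,0,-137],"angular":[0,0,0],"fingers":0.3},{"delta_pos":[0.5,0,-137],"angular":[0,0,0],"fingers":0.3},{"delta_pos":[0.5,0,-137],"angular":[0,0,0],"fingers":0.3}]' 50; python3 -m jog '[{"delta_pos":[0,0,50],"angular":[0,0,0],"fingers":0.3},{"delta_pos":[0,0,100],"angular":[0,0,0],"fingers":0.3},{"delta_pos":[0,0,130],"angular":[0,0,0],"fingers":0.3},{"delta_pos":[0,0,130],"angular":[0,0,0],"fingers":0.3}]'
```

```text
time_s: 24.82
eef_pos: [567.4, 366.8, 23.4]
ee_rot: [0.001, -0.011, 1.0, 0.0]
force: [-1.0, -1.0, 5.7]
grip_width: 0.417
grip_force: 50.2
time_s: 25.32
eef_pos: [567.6, 367.0, 154.5]
ee_rot: [0.002, -0.011, 1.0, 0.001]
force: [0.5, -0.1, -1.4]
grip_width: 0.42
grip_force: 50.5
```

```bash
python3 -m jog '[{"delta_pos":[-32.5,-162,5],"angular":[0,0,0],"fingers":0.3},{"delta_pos":[-32.5,-162,5],"angular":[0,0,0],"fingers":0.3},{"delta_pos":[-32.5,-162,5],"angular":[0,0,0],"fingers":0.3},{"delta_pos":[-32.5,-162,5],"angular":[0,0,0],"fingers":0.3},{"delta_pos":[-32.5,-162,5],"angular":[0,0,0],"fingers":0.3},{"delta_pos":[-32.5,-162,-15],"angular":[0,0,0],"fingers":0.3},{"delta_pos":[-32.5,-162,-35],"angular":[0,0,0],"fingers":0.3},{"delta_pos":[-32.5,-162,-44],"angular":[0,0,0],"fingers":0.3},{"delta_pos":[-32.5,-162,-46],"angular":[0,0,0],"fingers":0.3},{"delta_pos":[-32.5,-162,-46],"angular":[0,0,0],"fingers":0.3}]'; python3 -m jog '[{"delta_pos":[0,0,-1],"angular":[0,0,0],"fingers":0.3},{"delta_pos":[0,0,-1],"angular":[0,0,0],"fingers":0.3}]'
```

```text
time_s: 26.58
eef_pos: [534.3, 205.7, 107.4]
ee_rot: [0.0, -0.012, 1.0, 0.0]
force: [-5.5, 0.5, 11.1]
grip_width: 0.417
grip_force: 52.2
time_s: 26.82
eef_pos: [534.4, 205.7, 107.3]
ee_rot: [0.001, -0.012, 1.0, 0.0]
force: [-6.6, -0.2, 17.3]
grip_width: 0.419
grip_force: 53.2
```

```bash
python3 -m jog '[{"delta_pos":[0,0,1],"angular":[0,0,0],"fingers":0.8},{"delta_pos":[0,0,1],"angular":[0,0,0],"fingers":0.8},{"delta_pos":[0,0,1],"angular":[0,0,0],"fingers":0.8},{"delta_pos":[0,0,50],"angular":[0,0,0],"fingers":0.8},{"delta_pos":[0,0,105],"angular":[0,0,0],"fingers":0.9},{"delta_pos":[-12,-61,105],"angular":[0,0,0],"fingers":0.9},{"delta_pos":[-24,-122,105],"angular":[0,0,0],"fingers":0.9},{"delta_pos":[-36,-183,105],"angular":[0,0,0],"fingers":0.9},{"delta_pos":[-48,-244,105],"angular":[0,0,0],"fingers":0.9},{"delta_pos":[-60,-305,105],"angular":[0,0,0],"fingers":0.9}]'; python3 -m jog '[{"delta_pos":[-12,-61,0],"angular":[0,0,0],"fingers":0.9},{"delta_pos":[-24,-122,0],"angular":[0,0,0],"fingers":0.9},{"delta_pos":[-36,-183,-10],"angular":[0,0,0],"fingers":0.9},{"delta_pos":[-47,-240,-30],"angular":[0,0,0],"fingers":0.9},{"delta_pos":[-47,-240,-80],"angular":[0,0,0],"fingers":0.9},{"delta_pos":[-47,-240,-120],"angular":[0,0,0],"fingers":0.9},{"delta_pos":[-47,-240,-120],"angular":[0,0,0],"fingers":0.9},{"delta_pos":[-47,-240,-120],"angular":[0,0,0],"fingers":0.9}]';python3 - <<'E'
from h import *
s=cap('side');c=cap('top')
for cc,b,z in((s,(245,90,300,180),124),(c,(240,175,290,220),164)):
  x0,y0,x1,y1=b; hsv=cv2.cvtColor(cc['img'][y0:y1,x0:x1],cv2.COLOR_BGR2HSV)
  m=((hsv[...,1]<90)&(hsv[...,2]>110)).astype(np.uint8)
  cs,h=cv2.findContours(m,cv2.RETR_CCOMP,1)
  for k,q in zip(cs,h[0]):
    if cv2.contourArea(k)>20: p=np.array(cv2.fitEllipse(k)[0])+[x0,y0]; print(q[3]>=0,cv2.contourArea(k),np.round(cv2.minAreaRect(k)[1],1),p.round(1),onz(cc,*p,z))
a=cv2.resize(s['img'][90:200,220:330],None,fx=3.5,fy=3.5);b=cv2.resize(c['img'][160:250,220:310],(385,385))
cv2.imwrite('pics/g11.png',np.hstack([a,b]))
E
```

```text
time_s: 28.08
eef_pos: [473.6, -102.3, 210.0]
ee_rot: [0.0, -0.011, 1.0, -0.0]
force: [0.8, -1.0, -0.6]
grip_width: 0.906
grip_force: 0.0
time_s: 29.08
eef_pos: [428.0, -341.1, 91.7]
ee_rot: [0.001, -0.011, 1.0, -0.001]
force: [-0.4, -0.4, 0.6]
grip_width: 0.895
grip_force: 0.0
False 2068.5 [54. 56.] [266.4 157.8] [512.9 175.8 124. ]
False 212.5 [20. 13.] [292.9  98.1] [693.7 336.2 124. ]
False 487.0 [24. 25.] [263.9 199.9] [530.6 193.6 164. ]
True 40.5 [ 5.1 12.9] [267.7 202.4] [525.2 184.7 164. ]
True 71.5 [9.9 9.2] [258.9 197.8] [535.  205.2 164. ]
```

Numbers put the long tube's top hole at (535,205), z=164, so it is upright on the axis. Now grip the cap.

```bash
python3 -m jog '[{"delta_pos":[-0.3,0.7,-45],"angular":[0,0,0],"fingers":0.9},{"delta_pos":[-0.3,0.7,-80],"angular":[0,0,0],"fingers":0.9},{"delta_pos":[-0.3,0.7,-95],"angular":[0,0,0],"fingers":0.9},{"delta_pos":[-0.3,0.7,-102],"angular":[0,0,0],"fingers":0.9},{"delta_pos":[-0.3,0.7,-102],"angular":[0,0,0],"fingers":0.9},{"delta_pos":[-0.3,0.7,-102],"angular":[0,0,0],"fingers":0.5},{"delta_pos":[-0.3,0.7,-102],"angular":[0,0,0],"fingers":0.5},{"delta_pos":[-0.3,0.7,-102],"angular":[0,0,0],"fingers":0.5},{"delta_pos":[-0.3,0.7,-102],"angular":[0,0,0],"fingers":0.5}]' 45; python3 -m jog '[{"delta_pos":[0,0,60],"angular":[0,0,0],"fingers":0.5},{"delta_pos":[0,0,120],"angular":[0,0,0],"fingers":0.5},{"delta_pos":[0,0,180],"angular":[0,0,0],"fingers":0.5},{"delta_pos":[12,61,200],"angular":[0,0,0],"fingers":0.5},{"delta_pos":[24,122,200],"angular":[0,0,0],"fingers":0.5},{"delta_pos":[36,183,200],"angular":[0,0,0],"fingers":0.5},{"delta_pos":[48,244,200],"angular":[0,0,0],"fingers":0.5},{"delta_pos":[48,244,200],"angular":[0,0,0],"fingers":0.5},{"delta_pos":[48,244,200],"angular":[0,0,0],"fingers":0.5}]'
```

```text
time_s: 30.3
eef_pos: [427.4, -340.2, -10.4]
ee_rot: [0.001, -0.011, 1.0, -0.001]
force: [-2.3, 1.0, 7.8]
grip_width: 0.657
grip_force: 52.8
time_s: 31.42
eef_pos: [474.9, -95.9, 188.3]
ee_rot: [0.0, -0.011, 1.0, -0.0]
force: [-0.4, -0.5, -2.7]
grip_width: 0.649
grip_force: 56.1
```

```bash
python3 -m jog '[{"delta_pos":[12,60,0],"angular":[0,0,0],"fingers":0.5},{"delta_pos":[24,120,0],"angular":[0,0,0],"fingers":0.5},{"delta_pos":[36,180,0],"angular":[0,0,0],"fingers":0.5},{"delta_pos":[48,240,0],"angular":[0,0,0],"fingers":0.5},{"delta_pos":[60,300,0],"angular":[0,0,0],"fingers":0.5},{"delta_pos":[60,300.5,0],"angular":[0,0,0],"fingers":0.5},{"delta_pos":[60,300.5,0],"angular":[0,0,0],"fingers":0.5},{"delta_pos":[60,300.5,-15],"angular":[0,0,0],"fingers":0.5},{"delta_pos":[60,300.5,-27],"angular":[0,0,0],"fingers":0.5},{"delta_pos":[60,300.5,-27],"angular":[0,0,0],"fingers":0.5}]'
python3 - <<'E'
from h import *
s=cap('side');c=cap('top')
print(np.round(proj(s,(534.6,205,210)),1))
a=cv2.resize(s['img'][80:190,220:330],None,fx=5,fy=5,interpolation=cv2.INTER_CUBIC);cv2.imwrite('pics/g12.png',a)
E
```

```text
time_s: 32.67
eef_pos: [534.4, 204.0, 159.6]
ee_rot: [-0.001, -0.011, 1.0, -0.0]
force: [-0.1, 0.3, -1.9]
grip_width: 0.653
grip_force: 56.0
[265.  120.4]
```

View pics/g12.png

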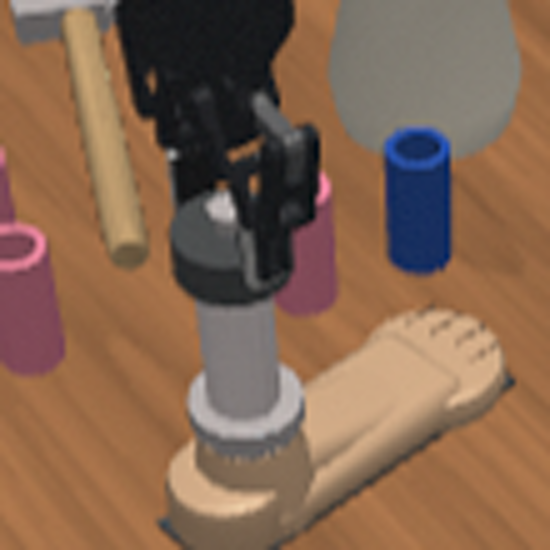

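Flange and tube are seated and upright. The cap hangs level above the tube with its stub at crop (222,208), on the predicted axis. Lower it.

```bash
python3 -m jog '[{"delta_pos":[0.3,0.8,-4],"angular":[0,0,0],"fingers":0.5},{"delta_pos":[0.3,0.8,-9],"angular":[0,0,0],"fingers":0.5},{"delta_pos":[0.3,0.8,-14],"angular":[0,0,0],"fingers":0.5},{"delta_pos":[0.3,0.8,-18],"angular":[0,0,0],"fingers":0.5},{"delta_pos":[0.3,0.8,-20],"angular":[0,0,0],"fingers":0.5},{"delta_pos":[0.3,0.8,-20],"angular":[0,0,0],"fingers":0.5}]';python3 -m jog '[{"delta_pos":[0,0,-1],"angular":[0,0,0],"fingers":0.5},{"delta_pos":[0,0,-2],"angular":[0,0,0],"fingers":0.5},{"delta_pos":[0,0,-2],"angular":[0,0,0],"fingers":0.5}]'
```

```text
time_s: 33.52
eef_pos: [535.2, 205.5, 140.9]
ee_rot: [-0.0, -0.011, 1.0, -0.0]
force: [-0.7, -0.2, -1.8]
grip_width: 0.652
grip_force: 56.0
time_s: 33.9
eef_pos: [535.2, 205.6, 138.9]
ee_rot: [-0.0, -0.011, 1.0, -0.0]
force: [-0.0, 0.6, -2.5]
grip_width: 0.654
grip_force: 56.0
```

```bash
python3 -m jog '[{"delta_pos":[0,0,-1],"angular":[0,0,0],"fingers":0.5},{"delta_pos":[0,0,-1.5],"angular":[0,0,0],"fingers":0.5},{"delta_pos":[0,0,-1.5],"angular":[0,0,0],"fingers":0.5}]'
```

```text
time_s: 34.28
eef_pos: [535.3, 205.6, 137.7]
ee_rot: [0.0, -0.011, 1.0, -0.0]
force: [-0.3, -0.4, 0.2]
grip_width: 0.656
grip_force: 56.3
```

Contact is just starting at the expected height (137.6). Release, withdraw clear, and measure.

```bash
python3 -m jog '[{"delta_pos":[0,0,-0.3],"angular":[0,0,0],"fingers":0.5},{"delta_pos":[0,0,-0.3],"angular":[0,0,0],"fingers":0.85},{"delta_pos":[0,0,-0.3],"angular":[0,0,0],"fingers":0.85},{"delta_pos":[0,0,-0.3],"angular":[0,0,0],"fingers":0.85},{"delta_pos":[0,0,40],"angular":[0,0,0],"fingers":0.85},{"delta_pos":[0,0,90],"angular":[0,0,0],"fingers":0.85},{"delta_pos":[-60,-20,90],"angular":[0,0,0],"fingers":0.85},{"delta_pos":[-120,-40,90],"angular":[0,0,0],"fingers":0.85},{"delta_pos":[-180,-60,90],"angular":[0,0,0],"fingers":0.85},{"delta_pos":[-180,-60,90],"angular":[0,0,0],"fingers":0.85}]';python3 - <<'E'
from h import *
s=cap('side');c=cap('top')
def f(cc,b,z,tag,dark=0):
  x0,y0,x1,y1=b; hsv=cv2.cvtColor(cc['img'][y0:y1,x0:x1],cv2.COLOR_BGR2HSV)
  m=(((hsv[...,1]<140)&(hsv[...,2]<110)) if dark else ((hsv[...,1]<90)&(hsv[...,2]>110))).astype(np.uint8)
  cs,h=cv2.findContours(m,cv2.RETR_CCOMP,1)
  for k,q in zip(cs,h[0]):
    if cv2.contourArea(k)>20: p=np.array(cv2.fitEllipse(k)[0])+[x0,y0]; print(tag,q[3]>=0,cv2.contourArea(k),np.round(cv2.minAreaRect(k)[1],1),p.round(1),onz(cc,*p,z))
f(c,(235,175,290,225),186,'top stub');f(c,(235,175,290,225),174,'top cap',1)
f(s,(250,105,285,160),186,'side stub');f(s,(240,105,295,160),174,'side cap',1)
f(c,(405,170,455,215),117,'top ts')
print('expect top',np.round(proj(c,(535,205.2,186)),1),'side',np.round(proj(s,(535,205.2,186)),1), ctrl.sense()['eef_pos'])
E
```

```text
time_s: 35.52
eef_pos: [352.3, 145.1, 227.7]
ee_rot: [0.0, -0.011, 1.0, -0.0]
force: [0.4, -0.6, 1.3]
grip_width: 0.851
grip_force: 0.0
top stub False 62.0 [8. 9.] [257.4 197. ] [535.5 205.1 186. ]
top stub False 109.0 [12.2 24.2] [265.5 200.6] [527.9 186.6 186. ]
top cap False 483.5 [24. 25.] [258.5 197.8] [534.6 204.5 174. ]
top cap True 90.0 [11. 10.] [257.4 197. ] [536.2 207.1 174. ]
side stub False 200.5 [12. 24.] [268.3 153.9] [493.9 126.3 186. ]
side stub False 32.5 [6.3 7.2] [265.9 127.4] [536.4 207.6 186. ]
side cap False 400.5 [22. 24.] [266.9 136.4] [528. 191. 174.]
top ts False 446.5 [22. 23.] [427.1 192.5] [ 560.3 -186.3  117. ]
top ts True 24.5 [9.2 4.3] [424.1 193.8] [ 557.1 -179.2  117. ]
top ts True 47.5 [9. 7.] [431.3 191.5] [ 562.9 -196.2  117. ]
expect top [257.3 197.2] side [265.9 128.2] [355.66404846 145.57694191 228.10747333]
```

The stub triangulates to (535.5,205) at z≈186 in both views, so the cap is fully down. The short tube's rim is centred at (563,-196). Handing in.

```bash
python3 -c "
from rig import ctrl
print(ctrl.finish_job())"
```

```text
the job is handed in; nothing more can be done
None
```

I built both trial legs and handed the job in at about 36 s. In the camera views every part sits centred and fully down, and the gripper is clear, but no verdict came back.

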